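# Long spindle into the reel stand

### The job

Set up the wire-reel stand: take the longer of the two ball-knobbed spindles out of its cradle by its ball, ease the grip in the air so that the spindle swings and hangs plumb with its tip down, then grip it again and lower it tip first into the stand's flared socket. Let go only when the tip has reached the bottom of the socket, so that the spindle is left standing there. Leave the shorter spindle lying in its cradle.

Things in the scene. Friction and masses are not known exactly. Their poses are not given: they have to be found in the camera images.
- long_spindle: the longer spindle: steel rod 16 mm thick with a black ball knob 30 mm in diameter on one end, 0.25 kg; tip 150 mm from the ball's centre. Origin: ball centre; z axis along the rod from tip to ball (up when it hangs or stands tip down). At the start it lies level in a cradle, ball 50 mm above the bench, on the robot's side, 35 mm clear of the cradle
- long_spindle_tip (a point): centre of the longer spindle's tip face. Centre of mass about 70 mm from the ball's centre: held by the ball with 55 N the spindle stays level when lifted, with 30 to 45 N it sags slowly; eased to 6 to 14 N (10 N is best) it turns between the fingers and hangs plumb within 2 s; under 5 N, or if the fingers open, it slips out; 25 N then carries it without swinging
- short_spindle: the shorter spindle, a bystander: same rod and ball, but the tip is only 105 mm from the ball's centre. Origin and axes as for the longer one. It lies in the other cradle; which cradle is where varies
- cradle_a: grey steel cradle under the longer spindle, fixed to the bench: plate 74 x 50 mm, two uprights 50 mm apart with slots 20 mm wide, open at the top, slot floor 42 mm and prongs 53 mm above the bench. Origin on the bench under the centre of the ball that it carries; x along the rod from ball to tip, z up. The uprights stand at x = 40 and 90 mm
- cradle_b: the same kind of cradle, under the shorter spindle. (A shelf with a deep front edge overhangs the bench from 0.63 m ahead of the robot: keep the wrist on the near side of it, also on the first approach)
- stand: reel stand fixed to the bench: grey plate 90 x 90 x 10 mm with an upright steel socket tube on its middle, bore 25 mm, which from 55 mm above the bench flares like a funnel to an opening 64 mm across at 80 mm above the bench. Origin on the bench under the socket's axis, z up
- socket_mouth (a point): centre of the socket's flared opening, 80 mm above the bench
- socket_floor (a point): centre of the socket's floor, 10 mm above the bench; a standing spindle's tip rests here, its ball's centre then 160 mm above the bench; it may lean up to about 11 degrees
There are look-alikes about, which are no part of the job. What is shaped like the stand but blue or yellow is not meant.

How it is judged:
By the outcome, as a careful person would: the job done as asked, in the order asked, and still so for the second after the job is handed in, with the robot touching nothing.
It also fails if it takes over 58 s, if anything falls off the work surface, if the arm or the gripper's body presses on something with over 40 N, if the wrist force passes 120 N, or if a joint passes its speed limit or range.

### The arm

A 6-joint arm with a two-finger parallel gripper is mounted at the origin on a cart in front of the work surface, level with it; the furniture and walls round the work are solid. World frame = base frame: x ahead of the robot, y to its left, z up, the work surface at z = 0. Lengths are in m, angles in rad, forces in N, time in s.
With the tool pointing down it reaches from about 0.35 to 0.725 m from the base axis. Payload 6 kg.
Tool frame: the origin (TCP) lies midway between the tips of the shut fingers; the grasp point (between the pads) lies 19 mm behind it; z points along the fingers, y is the line along which they close (so a half turn about z gives the same grasp; the last joint's range is limited). The gripper opens to 85 mm and grips with 20 to 120 N. Pads are 22 mm wide; open, the fingers measure 114 mm over their backs; the gripper's body (76 mm by 85 mm) begins 54 mm behind the grasp point. The pads swing forward as they close: fully open they stand 13 mm farther back than shut.
Start: joints at [-0.898, 0.04, 0.085, 0, -1.615, -0.334], TCP at [0.199, -0.566, 0.231] pointing down, gripper open.
Joint ranges: [-2.56, 2.56], [-1.29, 2.01], [-1.08, 1.49], [-3.29, 1.98], [-2.81, -0.18], [-2.99, 2.99]. Speed limits (rad/s): [2.57, 2.57, 3.01, 3.14, 3.14, 3.14].

### API

Orientations are given as a rotation vector (axis times angle).
In Python, from workcell import * gives the robot as it stands. The module is installed in compiled form; this text tells all that it offers.
- The arm moves only by the tool arm_command, never from a script. Its argument "series" is a list of rows, each a list of 7 numbers: the shift along the tool's x, y, z as a fraction of full scale, then the turn, a rotation vector about the tool's x, y, z as a fraction of full scale, then the closure, from -1 (fully open) to 1 (shut), so that 0 is half open. A call has 1 to 8 rows; each row is the pose to reach, as a shift and turn from the pose commanded when the call began, along the tool's axes at that moment; what a row does not reach only later rows make up. Full scale, the value 1, is 25 cm for a shift and pi/4 rad for a turn. A row lasts 1/8 s, in which the tool goes at most 62.5 mm and 10.7 degrees, less where a joint would pass 70% of its speed; a pose out of reach is approached as far as the arm can. A call with a number of a shift or a turn outside -1 to 1 is refused whole. A call with a gripper value outside its range is refused whole. The fingers move at their own pace and stop on an object; "force" is the grip in N (left out, the last holds). Time passes only in rows, so rows that repeat a pose let the fingers close. It gives the time, the measured TCP pose, the force, the opening and the grip force at its end, in the units of the state.
- read_state(): the state, without advancing time (a new reading comes with each control period).
- read_camera(name): name is "scene" or "top" or "wrist"; returns the picture (384x512x3 uint8, red, green, blue); there is no depth.
- camera_info(name): a dict with "camera_matrix" (3x3 intrinsics, pixels), "extrinsics" (4x4, takes a point from camera to world coordinates); the wrist camera has in their place "tool_from_camera" (4x4, takes a point from camera to tool coordinates, whose origin is the TCP and whose axes are the flange's). Camera axes: x right, y down, z forward; pixel columns grow to the right and rows downward; lengths in m; the calibration is good to about 2 mm. A picture is of the moment at which its call begins: read the wrist's pose just before it. camera_info takes no time and is no camera call.
- close_job(): hands the job in; it is judged then, once.
The state is a dict: "time_s": time; "joints": joint angles; "joint_vel": joint speeds; "tau": joint torques, N m; "position": TCP position; "tcp_rot": TCP orientation; "ft_force": force on the tool from outside, world axes, zero at the start; "ft_torque": the same for the moment, N m; "opening": opening from 0.0 (shut) to 1.0 (fully open); "grasp_force": force on a finger pad.
Only numpy, scipy, OpenCV 4.12 (cv2) and the standard library are available. Lean on these libraries where they do the work, as an engineer would, in place of code of your own. Each camera call takes 0.05 s, during which the arm holds its last target. There are 200 camera calls.

## Working session

There is one attempt and no reset: what is moved stays moved. The work goes in short steps, Python scripts to look and compute and a tool call to move; the robot and the scene stay as the last step left them, time stands still between calls to the robot, and variables do not carry over. Pictures are saved under pics/ and viewed, at most 10 in all, crops included, and the job is handed in when it is done.

Besides the shell and the picture viewer there is one more tool, called as a command line: name --pt "numbers of a row" for each row, then --argument value for the rest. arm_command: Moves the arm, as the interface text tells. Its arguments: {"type":"object","properties":{"series":{"type":"array"},"force":{"type":"number"}},"required":["series"]}

```bash
mkdir -p pics; python3 - <<'E'
from workcell import *
import cv2
s=read_state();print(s)
for n in("scene","top"):
    i=camera_info(n);print(n,i)
    cv2.imwrite(f"pics/{n}0.png",cv2.resize(read_camera(n)[:,:,::-1],(800,600),interpolation=cv2.INTER_CUBIC))
print(camera_info("wrist"))
E
```

```text
{'time_s': 0.0, 'joints': array([-8.98268017e-01,  4.08204443e-02,  8.37966612e-02, -4.44416661e-04,
       -1.61552688e+00, -3.33673351e-01]), 'joint_vel': array([ 5.74671280e-04,  8.25221618e-04,  2.37072339e-03, -3.45926699e-04,
       -3.57708843e-05,  6.66829922e-04]), 'tau': array([ 1.17169664e-03, -3.68211043e+01,  3.47412515e+01,  6.93201676e+00,
       -5.41662550e-03, -5.88445729e-06]), 'position': array([ 0.1993845 , -0.56554371,  0.23026998]), 'tcp_rot': array([ 5.29682160e-01, -3.09615298e+00, -2.75011235e-03]), 'ft_force': array([-0.24674917, -0.59148968,  0.18804911]), 'ft_torque': array([ 0.02226344, -0.03271839, -0.00506986]), 'grasp_force': 0.0, 'opening': 1.0017570904766482}
scene {'camera_matrix': array([[465.36411553,   0.        , 258.94445656],
       [  0.        , 465.36411553, 192.90142162],
       [  0.        ,   0.        ,   1.        ]]), 'extrinsics': array([[-0.68668486, -0.36387013,  0.62933491, -0.27999109],
       [-0.72691262,  0.33432085, -0.59985632,  0.77507047],
       [ 0.00787002, -0.86938374, -0.49407486,  0.68379316],
       [ 0.        , 
[... 313 characters left out ...]
,  0.01501892,  0.00487562,  0.00504057],
       [-0.00637737, -0.10162478, -0.99480236,  1.23870928],
       [ 0.        ,  0.        ,  0.        ,  1.        ]])}
{'camera_matrix': array([[301.11504388,   0.        , 254.97933627],
       [  0.        , 301.11504388, 189.06038608],
       [  0.        ,   0.        ,   1.        ]]), 'tool_from_camera': array([[ 2.31209178e-04, -9.50361426e-01, -3.11148046e-01,
         8.00189545e-02],
       [ 9.99999385e-01,  5.57176175e-04, -9.58738814e-04,
        -2.04682661e-03],
       [ 1.08451266e-03, -3.11147633e-01,  9.50360971e-01,
        -1.44168715e-01],
       [ 0.00000000e+00,  0.00000000e+00,  0.00000000e+00,
         1.00000000e+00]])}
```

View pics/top0.png

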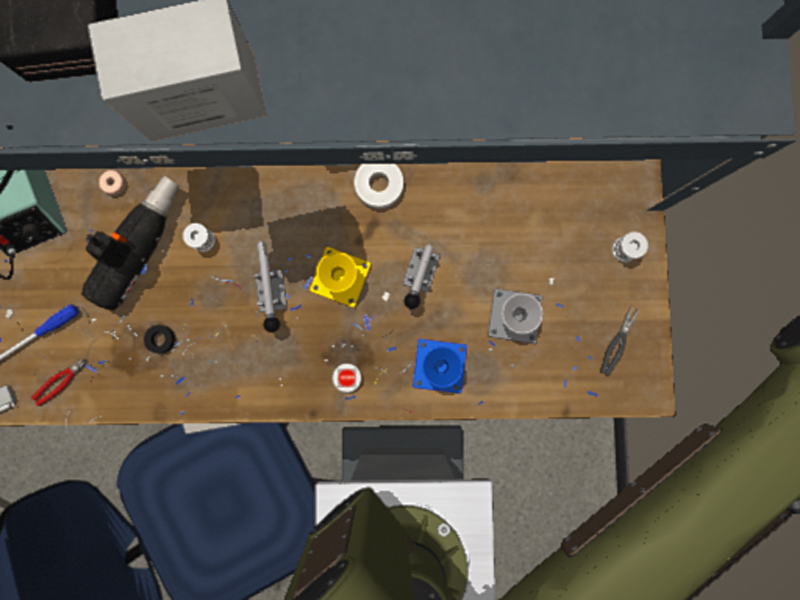

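View pics/scene0.png

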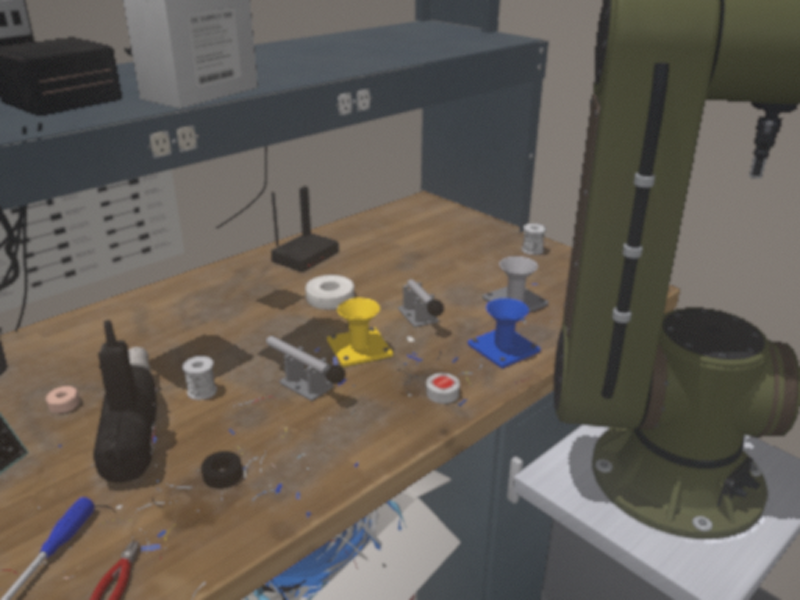

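The long spindle is the left one in the top picture: ball at (271,324), tip at (262,243). The short one has its ball at (412,300), and the grey stand's mouth is at (521,314). In the scene view the long ball is at (334,373) and the mouth at (517,267).

```bash
cat > h.py <<'E'
from workcell import *
import cv2,numpy as np
from scipy.spatial.transform import Rotation as R
def cam(n,s=None):
    i=camera_info(n)
    if n!="wrist": return i["camera_matrix"],i["extrinsics"]
    T=np.eye(4);T[:3,:3]=R.from_rotvec(s["tcp_rot"]).as_matrix();T[:3,3]=s["position"]
    return i["camera_matrix"],T@i["tool_from_camera"]
def at(K,E,u,v,z):
    d=E[:3,:3]@np.linalg.inv(K)@[u,v,1]
    return E[:3,3]+d*(z-E[2,3])/d[2]
def rel(s,pos,yaw_y):
    "shift/turn in command units to pose pointing down with tool y along yaw_y (world angle)"
    A=R.from_rotvec(s["tcp_rot"])
    best=None
    for k in(0,np.pi):
        y=np.array([np.cos(yaw_y+k),np.sin(yaw_y+k),0]);z=np.array([0,0,-1.])
        B=R.from_matrix(np.c_[np.cross(y,z),y,z])
        t=(A.inv()*B).as_rotvec()
        print("shift",np.round(A.inv().apply(np.array(pos)-s["position"])/.25,3),"turn",np.round(t/(np.pi/4),3))
E
python3 - <<'E'
from h import *
f=.64
K,E=cam("top")
for n,u,v,z in[("Lball",271,324,.05),("Ltip",262,243,.05),("Sball",412,300,.05),("Stip",428,247,.05),("mouth",521,314,.08),("blue",442,366,.08),("yel",338,273,.08)]:
    print(n,at(K,E,u*f,v*f,z).round(4))
K,E=cam("scene")
for n,u,v,z in[("Lball",334,373,.05),("Ltip",271,343,.05),("Sball",435,307,.05),("mouth",517,267,.08)]:
    print(n,at(K,E,u*f,v*f,z).round(4))
s=read_state();print(R.from_rotvec(s["tcp_rot"]).as_matrix().round(3))
K,E=cam("top");b=at(K,E,271*f,324*f,.05);t=at(K,E,262*f,243*f,.05);a=np.arctan2(*(t-b)[1::-1]);print(a)
rel(s,[b[0]-.05,b[1],.2],a+np.pi/2)
E
```

```text
Lball [0.4375 0.2309 0.05  ]
Ltip [0.5837 0.2477 0.05  ]
Sball [ 0.4766 -0.0206  0.05  ]
Stip [ 0.5718 -0.051   0.05  ]
mouth [ 0.4469 -0.2084  0.08  ]
blue [ 0.3594 -0.0696  0.08  ]
yel [0.5233 0.1084 0.08  ]
Lball [0.4409 0.2331 0.05  ]
Ltip [0.574  0.2553 0.05  ]
Sball [ 0.4772 -0.0199  0.05  ]
mouth [ 0.4423 -0.1981  0.08  ]
[[-0.943 -0.332 -0.001]
 [-0.332  0.943  0.001]
 [ 0.     0.002 -1.   ]]
0.1148295920654981
shift [-1.769  2.754  0.126] turn [ 0.002 -0.     0.285]
shift [-1.769  2.754  0.126] turn [ 1.000e-03  3.000e-03 -3.715e+00]
```

arm_command --pt "-0.62 0.88 0 0 0 0 -1" --pt "-0.62 0.88 0 0 0 0 -1" --pt "-0.62 0.88 0 0 0 0 -1" --pt "-0.62 0.88 0 0 0 0 -1" --pt "-0.62 0.88 0 0 0 0 -1" --pt "-0.62 0.88 0 0 0 0 -1" --pt "-0.62 0.88 0 0 0 0 -1"

```text
time_s: 0.98
position: [0.2723, -0.3072, 0.2311]
tcp_rot: [0.529, -3.096, -0.0]
ft_force: [0.3, 0.7, 0.0]
opening: 1.002
grasp_force: 0.0
```

arm_command --pt "-0.62 0.88 0 0 0 0 -1" --pt "-0.62 0.88 0 0 0 0 -1" --pt "-0.62 0.88 0 0 0 0 -1" --pt "-0.62 0.88 0 0 0 0 -1" --pt "-0.62 0.88 0 0 0 0 -1" --pt "-0.62 0.88 0 0 0 0 -1" --pt "-0.62 0.88 0 0 0 0 -1"

```text
time_s: 1.85
position: [0.3456, -0.0489, 0.2312]
tcp_rot: [0.527, -3.096, 0.001]
ft_force: [-0.3, -0.2, 0.2]
opening: 0.998
grasp_force: 0.0
```

arm_command --pt "-0.56 0.88 0 0 0 0.28 -1" --pt "-0.56 0.88 0 0 0 0.28 -1" --pt "-0.56 0.88 0 0 0 0.28 -1" --pt "-0.56 0.88 0 0 0 0.28 -1" --pt "-0.56 0.88 0 0 0 0.28 -1" --pt "-0.56 0.88 0 0 0 0.28 -1" --pt "-0.56 0.88 0 0 0 0.28 -1" --pt "-0.56 0.88 0 0 0 0.28 -1"

```text
time_s: 2.85
position: [0.4048, 0.2049, 0.2317]
tcp_rot: [-0.184, 3.136, 0.001]
ft_force: [-0.1, 0.1, -0.2]
opening: 1.005
grasp_force: 0.0
```

```bash
python3 - <<'E'
from h import *
s=read_state();print({k:s[k] for k in("time_s","joints","position","tcp_rot")})
np.save("s1.npy",s,allow_pickle=True)
cv2.imwrite("pics/w1.png",cv2.resize(read_camera("wrist")[:,:,::-1],(800,600),interpolation=cv2.INTER_CUBIC))
E
```

```text
{'time_s': 2.85, 'joints': array([ 9.16562858e-01, -3.58859496e-01, -2.67773870e-01,  2.88293491e-05,
       -1.66102355e+00, -2.37042998e+00]), 'position': array([0.40480896, 0.20493245, 0.23168653]), 'tcp_rot': array([-1.83529176e-01,  3.13564310e+00,  9.90503765e-04])}
```

View pics/w1.png

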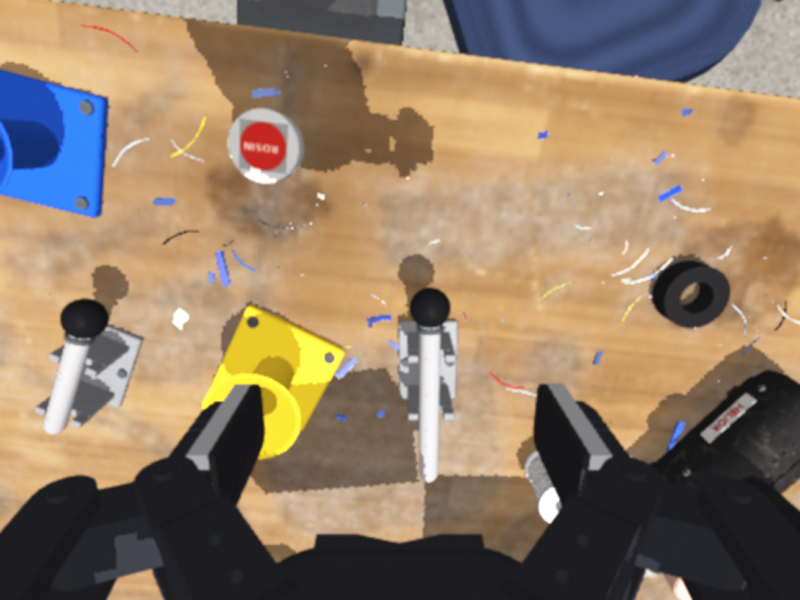

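The wrist view has the long spindle's ball at (430,308) and its tip at (430,477). The rod is upright in the picture, so it already lies along tool x.

```bash
python3 - <<'E'
from h import *
f=.64
s=np.load("s1.npy",allow_pickle=True).item()
K,E=cam("wrist",s)
b=at(K,E,430*f,308*f,.052);t=at(K,E,430*f,475*f,.053);a=np.arctan2(*(t-b)[1::-1])
print(b,t,np.linalg.norm(t-b),a)
s=read_state()
rel(s,[b[0],b[1],.031],a+np.pi/2)
E
```

```text
[0.4384741  0.22987635 0.052     ] [0.58316477 0.24992271 0.053     ] 0.14607617279630497 0.13766993820198498
shift [-0.145  0.082  0.803] turn [ 0.001  0.001 -0.026]
shift [-0.145  0.082  0.803] turn [ 1.000e-03 -1.000e-03  3.974e+00]
```

arm_command --pt "-0.14 0.08 0.4 0 0 -0.012 -0.6" --pt "-0.14 0.08 0.6 0 0 -0.012 -0.5" --pt "-0.14 0.08 0.75 0 0 -0.012 -0.4" --pt "-0.14 0.08 0.812 0 0 -0.012 -0.4" --pt "-0.14 0.08 0.812 0 0 -0.012 -0.4" --pt "-0.14 0.08 0.812 0 0 -0.012 -0.4" --pt "-0.14 0.08 0.812 0 0 -0.012 -0.4"

```text
time_s: 3.78
position: [0.4377, 0.2309, 0.0303]
tcp_rot: [-0.201, 3.133, 0.004]
ft_force: [-0.1, -0.1, -0.1]
opening: 0.701
grasp_force: 0.0
```

```bash
python3 - <<'E'
from h import *
cv2.imwrite("pics/w2.png",cv2.resize(read_camera("wrist")[:,:,::-1],(800,600),interpolation=cv2.INTER_CUBIC))
E
```

```text
(no output)
```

View pics/w2.png

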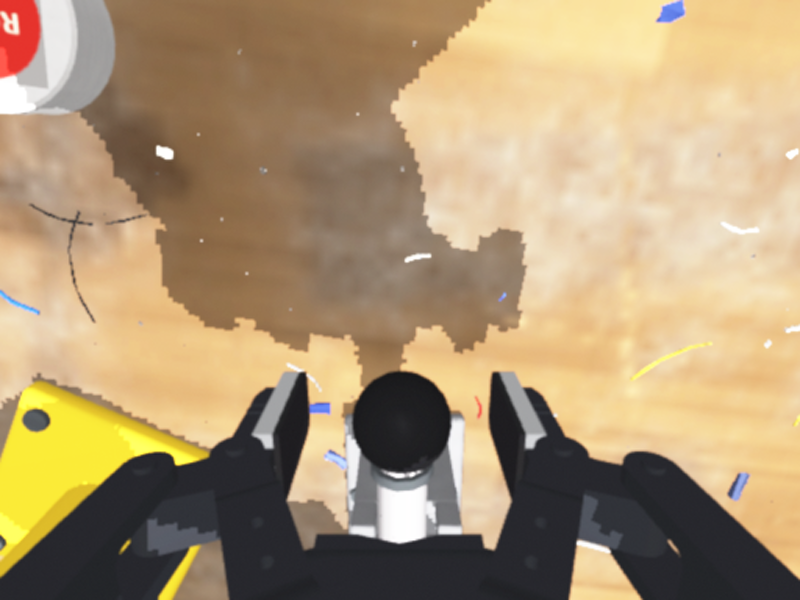

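The ball is centred between the pads at (402,422). I'll check where the grasp point projects.

```bash
python3 - <<'E'
from h import *
s=read_state();K,E=cam("wrist",s)
print(s["position"],at(K,E,402*.64,422*.64,.05),R.from_rotvec(s["tcp_rot"]).as_matrix().round(3))
E
```

```text
[0.43751412 0.2308418  0.02999346] [0.43926681 0.22996422 0.05      ] [[-0.992 -0.128  0.002]
 [-0.128  0.992  0.002]
 [-0.002  0.002 -1.   ]]
```

arm_command --pt "-0.006 -0.003 0 0 0 0 -0.4" --pt "-0.006 -0.003 0 0 0 0 1" --pt "-0.006 -0.003 0 0 0 0 1" --pt "-0.006 -0.003 0 0 0 0 1" --pt "-0.006 -0.003 0 0 0 0 1" --pt "-0.006 -0.003 0 0 0 0 1" --pt "-0.006 -0.003 0 0 0 0 1" --pt "-0.006 -0.003 0 0 0 0 1" --force 60

```text
time_s: 4.82
position: [0.4385, 0.2299, 0.0284]
tcp_rot: [-0.202, 3.135, 0.001]
ft_force: [-2.5, 3.1, 2.9]
opening: 0.317
grasp_force: 58.8
```

arm_command --pt "0 0 0 0 0 0 1" --pt "0 0 -0.03 0 0 0 1" --pt "0 0 -0.06 0 0 0 1" --pt "0 0 -0.09 0 0 0 1" --pt "0 0 -0.12 0 0 0 1" --pt "0 0 -0.12 0 0 0 1" --force 60

```text
time_s: 5.58
position: [0.4388, 0.2297, 0.0591]
tcp_rot: [-0.201, 3.134, 0.001]
ft_force: [0.3, -0.8, -3.1]
opening: 0.319
grasp_force: 59.4
```

arm_command --pt "0 0 -0.12 0 0 0 1" --pt "0 0 -0.28 0 0 0 1" --pt "0 0 -0.44 0 0 0 1" --pt "0 0 -0.6 0 0 0 1" --pt "0 0 -0.76 0 0 0 1" --pt "0 0 -0.88 0 0 0 1" --pt "0 0 -0.94 0 0 0 1" --pt "0 0 -0.94 0 0 0 1"

```text
time_s: 6.58
position: [0.4386, 0.2298, 0.2935]
tcp_rot: [-0.201, 3.135, 0.001]
ft_force: [1.2, -0.2, -2.8]
opening: 0.318
grasp_force: 59.4
```

arm_command --pt "0 0 0 0 0 0 1" --pt "0 0 0 0 0 0 1" --pt "0 0 0 0 0 0 1" --pt "0 0 0 0 0 0 1" --pt "0 0 0 0 0 0 1" --pt "0 0 0 0 0 0 1" --pt "0 0 0 0 0 0 1" --pt "0 0 0 0 0 0 1" --force 10

```text
time_s: 7.58
position: [0.4385, 0.2296, 0.2933]
tcp_rot: [0.201, -3.135, -0.0]
ft_force: [0.1, 0.1, -3.0]
opening: 0.318
grasp_force: 59.4
```

arm_command --pt "0 0 0 0 0 0 1" --pt "0 0 0 0 0 0 1" --pt "0 0 0 0 0 0 1" --pt "0 0 0 0 0 0 1" --pt "0 0 0 0 0 0 1" --pt "0 0 0 0 0 0 1" --pt "0 0 0 0 0 0 1" --pt "0 0 0 0 0 0 1" --force 10

```text
time_s: 8.57
position: [0.4385, 0.2296, 0.2933]
tcp_rot: [0.201, -3.135, -0.0]
ft_force: [0.2, -0.5, -3.7]
opening: 0.318
grasp_force: 59.4
```

arm_command --pt "0 0 0 0 0 0 1" --pt "0 0 0 0 0 0 1" --pt "0 0 0 0 0 0 1" --pt "0 0 0 0 0 0 1" --force 10

```text
time_s: 9.07
position: [0.4385, 0.2296, 0.2933]
tcp_rot: [0.201, -3.135, -0.0]
ft_force: [0.1, -0.2, -2.7]
opening: 0.325
grasp_force: 59.4
```

```bash
python3 - <<'E'
from h import *
a=read_camera("scene");w=read_camera("wrist")
cv2.imwrite("pics/s3.png",np.hstack([cv2.resize(a[:,:,::-1],(400,300)),cv2.resize(w[:,:,::-1],(400,300))]))
E
```

```text
(no output)
```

View pics/s3.png

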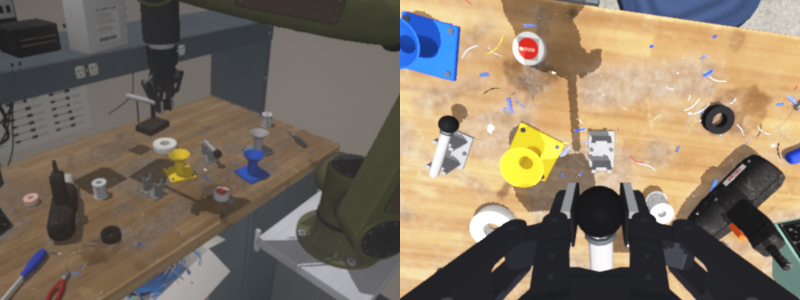

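The picture shows the spindle still level, because the grip stayed at 59 N. A 10 N request is below the 20 N range and seems to have been ignored, so I'll try 20 N to see how it responds.

arm_command --pt "0 0 0 0 0 0 1" --pt "0 0 0 0 0 0 1" --pt "0 0 0 0 0 0 1" --force 20

```text
time_s: 9.55
position: [0.4385, 0.2296, 0.2933]
tcp_rot: [0.201, -3.135, -0.0]
ft_force: [0.5, -0.4, -3.2]
opening: 0.317
grasp_force: 59.4
```

arm_command --pt "0 0 0 0 0 0 0.9" --pt "0 0 0 0 0 0 0.9" --pt "0 0 0 0 0 0 0.9" --force 20

```text
time_s: 9.93
position: [0.4384, 0.2296, 0.2933]
tcp_rot: [0.201, -3.135, -0.0]
ft_force: [-0.1, -0.2, -2.7]
opening: 0.322
grasp_force: 59.4
```

arm_command --pt "0 0 0 0 0 0 0.7" --pt "0 0 0 0 0 0 0.7" --force 20

```text
time_s: 10.18
position: [0.4385, 0.2296, 0.2933]
tcp_rot: [0.201, -3.135, -0.0]
ft_force: [-0.7, -0.5, -1.6]
opening: 0.319
grasp_force: 59.4
```

arm_command --pt "0 0 0 0 0 0 0.55" --pt "0 0 0 0 0 0 0.55" --force 20

```text
time_s: 10.42
position: [0.4384, 0.2296, 0.2933]
tcp_rot: [0.201, -3.135, -0.0]
ft_force: [1.0, 0.9, -1.9]
opening: 0.319
grasp_force: 59.4
```

arm_command --pt "0 0 0 0 0 0 0.55" --pt "0 0 0 0 0 0 0.55" --force 70

```text
time_s: 10.68
position: [0.4385, 0.2296, 0.2933]
tcp_rot: [0.201, -3.135, -0.0]
ft_force: [0.5, 0.2, -2.3]
opening: 0.314
grasp_force: 68.9
```

arm_command --pt "0 0 0 0 0 0 0.55" --pt "0 0 0 0 0 0 0.55" --force 50

```text
time_s: 10.92
position: [0.4385, 0.2297, 0.2934]
tcp_rot: [-0.201, 3.135, 0.0]
ft_force: [-0.1, -0.1, -2.7]
opening: 0.317
grasp_force: 68.9
```

Raising the force works, but lowering it doesn't: the drive holds what it has. I'll learn how to ease it safely with the spindle back in its cradle, where a slip costs nothing.

arm_command --pt "0 0 0.2 0 0 0 0.55" --pt "0 0 0.4 0 0 0 0.55" --pt "0 0 0.6 0 0 0 0.55" --pt "0 0 0.8 0 0 0 0.55" --pt "0 0 0.92 0 0 0 0.55" --pt "0 0 0.96 0 0 0 0.55" --pt "0 0 0.96 0 0 0 0.55"

```text
time_s: 11.8
position: [0.4387, 0.2297, 0.0538]
tcp_rot: [-0.202, 3.135, -0.0]
ft_force: [0.1, -0.4, -3.0]
opening: 0.318
grasp_force: 69.1
```

arm_command --pt "0 0 0.03 0 0 0 0.55" --pt "0 0 0.06 0 0 0 0.55" --pt "0 0 0.09 0 0 0 0.55" --pt "0 0 0.098 0 0 0 0.55" --pt "0 0 0.098 0 0 0 0.55"

```text
time_s: 12.42
position: [0.4386, 0.2301, 0.0291]
tcp_rot: [-0.202, 3.135, 0.001]
ft_force: [-0.5, 1.9, -1.3]
opening: 0.317
grasp_force: 69.3
```

arm_command --pt "0 0 0 0 0 0 0.45" --pt "0 0 0 0 0 0 0.45" --force 20

```text
time_s: 12.68
position: [0.4386, 0.23, 0.0291]
tcp_rot: [-0.202, 3.135, 0.001]
ft_force: [-0.7, 3.9, -0.6]
opening: 0.313
grasp_force: 69.2
```

arm_command --pt "0 0 0 0 0 0 0.4" --pt "0 0 0 0 0 0 0.4" --force 20

```text
time_s: 12.92
position: [0.4386, 0.23, 0.029]
tcp_rot: [-0.202, 3.135, 0.001]
ft_force: [-0.3, 3.9, -1.3]
opening: 0.316
grasp_force: 69.2
```

arm_command --pt "0 0 0 0 0 0 0.37" --pt "0 0 0 0 0 0 0.37" --force 20

```text
time_s: 13.18
position: [0.4386, 0.2299, 0.029]
tcp_rot: [-0.202, 3.135, 0.001]
ft_force: [-0.9, 4.5, -0.6]
opening: 0.319
grasp_force: 62.5
```

arm_command --pt "0 0 0 0 0 0 0.35" --pt "0 0 0 0 0 0 0.35" --force 20

```text
time_s: 13.42
position: [0.4386, 0.2298, 0.0289]
tcp_rot: [-0.201, 3.135, 0.001]
ft_force: [0.2, 5.4, -2.4]
opening: 0.328
grasp_force: 37.7
```

The closure sets the force near contact: 0.37 gave 62 N and 0.35 gave 38 N, so about 10 N should come near 0.328.

arm_command --pt "0 0 0 0 0 0 0.335" --pt "0 0 0 0 0 0 0.335" --force 20

```text
time_s: 13.68
position: [0.4386, 0.2298, 0.0289]
tcp_rot: [-0.201, 3.135, 0.001]
ft_force: [1.6, 4.0, -1.4]
opening: 0.336
grasp_force: 21.8
```

arm_command --pt "0 0 0 0 0 0 0.328" --pt "0 0 0 0 0 0 0.328" --pt "0 0 0 0 0 0 0.328" --force 20

```text
time_s: 14.05
position: [0.4385, 0.2297, 0.0288]
tcp_rot: [-0.201, 3.135, 0.001]
ft_force: [0.3, 5.5, -1.6]
opening: 0.336
grasp_force: 15.4
```

arm_command --pt "0 0 0 0 0 0 0.345" --pt "0 0 0 0 0 0 0.345" --pt "0 0 0 0 0 0 0.345" --force 60

```text
time_s: 14.42
position: [0.4386, 0.2297, 0.0289]
tcp_rot: [-0.201, 3.135, 0.0]
ft_force: [0.0, 5.4, -1.5]
opening: 0.338
grasp_force: 22.9
```

arm_command --pt "0 0 0 0 0 0 0.37" --pt "0 0 0 0 0 0 0.37" --pt "0 0 0 0 0 0 0.37" --force 60

```text
time_s: 14.8
position: [0.4386, 0.2297, 0.0289]
tcp_rot: [-0.201, 3.135, 0.0]
ft_force: [1.1, 3.2, -1.4]
opening: 0.325
grasp_force: 41.9
```

arm_command --pt "0 0 0 0 0 0 0.6" --pt "0 0 0 0 0 0 0.6" --pt "0 0 -0.03 0 0 0 0.6" --pt "0 0 -0.06 0 0 0 0.6" --pt "0 0 -0.12 0 0 0 0.6" --pt "0 0 -0.12 0 0 0 0.6" --force 60

```text
time_s: 15.55
position: [0.4392, 0.2297, 0.0604]
tcp_rot: [-0.201, 3.133, 0.001]
ft_force: [-0.9, 0.1, -2.7]
opening: 0.315
grasp_force: 59.4
```

arm_command --pt "0 0 -0.12 0 0 0 0.6" --pt "0 0 -0.28 0 0 0 0.6" --pt "0 0 -0.44 0 0 0 0.6" --pt "0 0 -0.6 0 0 0 0.6" --pt "0 0 -0.76 0 0 0 0.6" --pt "0 0 -0.88 0 0 0 0.6" --pt "0 0 -0.94 0 0 0 0.6" --pt "0 0 -0.94 0 0 0 0.6"

```text
time_s: 16.55
position: [0.4386, 0.2297, 0.294]
tcp_rot: [-0.201, 3.135, 0.001]
ft_force: [-0.4, 0.9, -3.4]
opening: 0.317
grasp_force: 59.4
```

arm_command --pt "0 0 0 0 0 0 0.37" --pt "0 0 0 0 0 0 0.35" --pt "0 0 0 0 0 0 0.335" --pt "0 0 0 0 0 0 0.328" --pt "0 0 0 0 0 0 0.328" --force 20

```text
time_s: 17.18
position: [0.4382, 0.2295, 0.2936]
tcp_rot: [0.202, -3.134, 0.0]
ft_force: [-0.8, -1.0, -1.5]
opening: 0.337
grasp_force: 14.6
```

arm_command --pt "0 0 0 0 0 0 0.324" --pt "0 0 0 0 0 0 0.324" --pt "0 0 0 0 0 0 0.324" --force 20

```text
time_s: 17.55
position: [0.4385, 0.2297, 0.2939]
tcp_rot: [-0.201, 3.135, 0.0]
ft_force: [0.3, 0.5, -3.3]
opening: 0.336
grasp_force: 11.3
```

The grip is at 11 N, so I'll hold here for about 2 s to let it swing.

arm_command --pt "0 0 0 0 0 0 0.324" --pt "0 0 0 0 0 0 0.324" --pt "0 0 0 0 0 0 0.324" --pt "0 0 0 0 0 0 0.324" --pt "0 0 0 0 0 0 0.324" --pt "0 0 0 0 0 0 0.324" --pt "0 0 0 0 0 0 0.324" --pt "0 0 0 0 0 0 0.324"

```text
time_s: 18.55
position: [0.4385, 0.2296, 0.2938]
tcp_rot: [0.201, -3.135, -0.0]
ft_force: [-0.3, -0.7, -3.1]
opening: 0.341
grasp_force: 11.3
```

arm_command --pt "0 0 0 0 0 0 0.324" --pt "0 0 0 0 0 0 0.324" --pt "0 0 0 0 0 0 0.324" --pt "0 0 0 0 0 0 0.324" --pt "0 0 0 0 0 0 0.324" --pt "0 0 0 0 0 0 0.324" --pt "0 0 0 0 0 0 0.324" --pt "0 0 0 0 0 0 0.324"

```text
time_s: 19.55
position: [0.4385, 0.2296, 0.2938]
tcp_rot: [0.201, -3.135, -0.0]
ft_force: [-1.0, 0.7, -3.2]
opening: 0.34
grasp_force: 11.3
```

```bash
python3 - <<'E'
from h import *
s=read_state();print(s["position"],s["grasp_force"],s["joints"])
a=read_camera("scene");w=read_camera("wrist")
cv2.imwrite("pics/s4.png",np.hstack([cv2.resize(a[:240,80:400,::-1],(400,300)),cv2.resize(w[:,:,::-1],(400,300))]))
E
```

```text
[0.43845859 0.22964618 0.29381707] 11.289203613996506 [ 8.90643739e-01 -2.23327299e-01 -4.69177294e-02 -1.04849299e-04
 -1.74715290e+00 -2.33311905e+00]
```

View pics/s4.png

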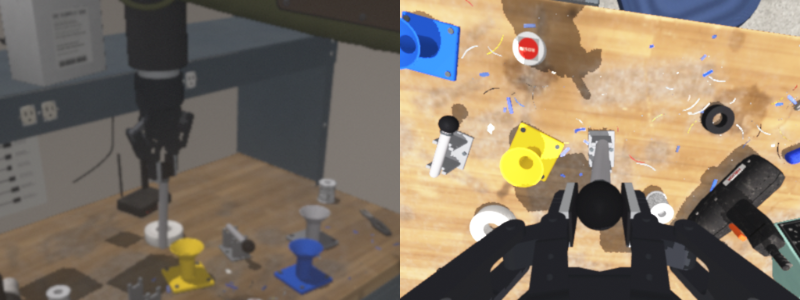

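It hangs plumb. I'll grip at 25 N and carry it to a point just short of the grey stand.

arm_command --pt "0 0 0 0 0 0 0.6" --pt "0 0 0 0 0 0 0.6" --pt "0 0 0 0 0 0 0.6" --pt "0 0 0 0 0 0 0.6" --force 25

```text
time_s: 20.15
position: [0.4385, 0.2296, 0.2938]
tcp_rot: [0.201, -3.135, -0.0]
ft_force: [0.3, 0.7, -2.9]
opening: 0.332
grasp_force: 24.8
```

arm_command --pt "0.01 -0.05 0 0 0 0 0.6" --pt "0.04 -0.16 0 0 0 0 0.6" --pt "0.07 -0.3 0 0 0 0 0.6" --pt "0.1 -0.44 0 0 0 0 0.6" --pt "0.13 -0.58 0 0 0 0 0.6" --pt "0.16 -0.7 0 0 0 0 0.6" --pt "0.18 -0.8 0 0 0 0 0.6" --pt "0.19 -0.84 0 0 0 0 0.6"

```text
time_s: 21.15
position: [0.4178, 0.0137, 0.2942]
tcp_rot: [-0.199, 3.134, 0.0]
ft_force: [0.4, 0.3, -2.6]
opening: 0.331
grasp_force: 25.0
```

arm_command --pt "0.01 -0.05 0 0 0 0 0.6" --pt "0.04 -0.16 0 0 0 0 0.6" --pt "0.07 -0.3 0 0 0 0 0.6" --pt "0.1 -0.44 0 0 0 0 0.6" --pt "0.13 -0.58 0 0 0 0 0.6" --pt "0.16 -0.7 0 0 0 0 0.6" --pt "0.18 -0.8 0 0 0 0 0.6" --pt "0.19 -0.84 0 0 0 0 0.6"

```text
time_s: 22.15
position: [0.3977, -0.2001, 0.2935]
tcp_rot: [0.2, -3.134, -0.0]
ft_force: [0.1, 0.2, -2.7]
opening: 0.329
grasp_force: 25.2
```

```bash
python3 - <<'E'
from h import *
s=read_state();np.save("s2.npy",s,allow_pickle=True);print(s["position"],s["tcp_rot"],s["grasp_force"],s["joints"])
w=read_camera("wrist")
cv2.imwrite("pics/w5.png",cv2.resize(w[:,:,::-1],(800,600),interpolation=cv2.INTER_CUBIC))
E
```

```text
[ 0.39774945 -0.20006928  0.29347332] [ 1.99573004e-01 -3.13440466e+00 -2.74607902e-04] 25.160069167613983 [-9.05206370e-03 -3.57941288e-01 -1.53692957e-01 -1.15811204e-04
 -1.77589596e+00 -1.43459599e+00]
```

View pics/w5.png

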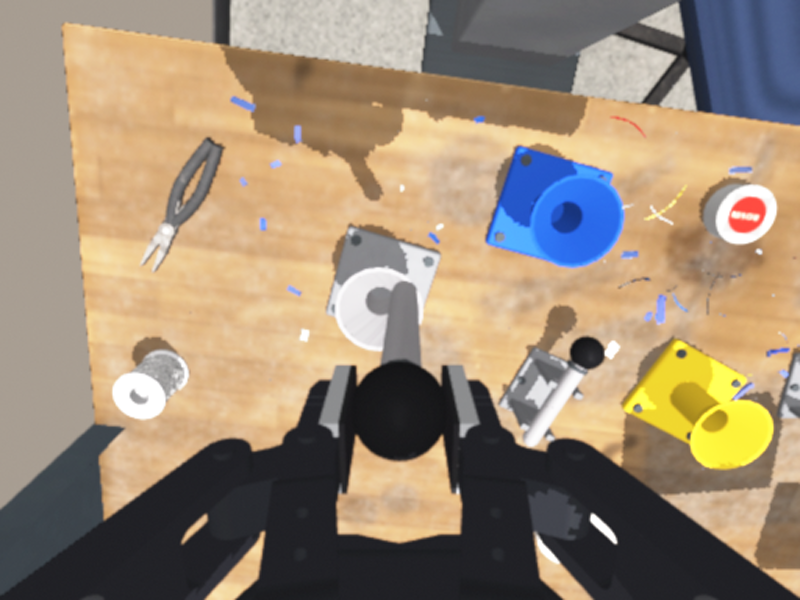

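The flared mouth spans about u 335–424 and v 267–350, centred near (379,308). The hanging tip is at about (403,287).

```bash
python3 - <<'E'
from h import *
f=.64
s=np.load("s2.npy",allow_pickle=True).item()
K,E=cam("wrist",s)
m=at(K,E,379*f,308.5*f,.08)
e=[at(K,E,u*f,v*f,.08) for u,v in((335,308),(424,308),(379,267),(379,350))]
print(m,np.linalg.norm(e[0]-e[1]),np.linalg.norm(e[2]-e[3]))
tip=at(K,E,403*f,289*f,s["position"][2]+.019-.15);print("tip",tip)
s=read_state();A=R.from_rotvec(s["tcp_rot"])
print(A.inv().apply(np.r_[m[:2]-s["position"][:2],0])/.25, A.inv().apply(np.r_[m[:2]-tip[:2],0])/.25)
E
```

```text
[ 0.44817498 -0.21177047  0.08      ] 0.07181788852776494 0.07119597125984599
tip [ 0.40396057 -0.19873627  0.16247332]
[-1.94522878e-01 -7.08264296e-02 -1.86838865e-04] [-1.68821690e-01 -7.41354897e-02 -1.60892223e-04]
```

arm_command --pt "-0.05 -0.02 0 0 0 0 0.6" --pt "-0.1 -0.04 0 0 0 0 0.6" --pt "-0.15 -0.06 0.04 0 0 0 0.6" --pt "-0.182 -0.072 0.12 0 0 0 0.6" --pt "-0.182 -0.072 0.2 0 0 0 0.6" --pt "-0.182 -0.072 0.26 0 0 0 0.6" --pt "-0.182 -0.072 0.28 0 0 0 0.6" --pt "-0.182 -0.072 0.28 0 0 0 0.6"

```text
time_s: 23.2
position: [0.4455, -0.2111, 0.2239]
tcp_rot: [-0.202, 3.135, -0.0]
ft_force: [0.1, 0.2, -2.1]
opening: 0.33
grasp_force: 25.2
```

```bash
python3 - <<'E'
from h import *
s=read_state();np.save("s3.npy",s,allow_pickle=True);print(s["position"],s["grasp_force"])
w=read_camera("wrist");a=read_camera("scene")
cv2.imwrite("pics/w6.png",np.hstack([cv2.resize(w[120:320,170:340,::-1],None,fx=2.35,fy=2.35),cv2.resize(a[100:220,260:375,::-1],None,fx=3,fy=470/120)]))
E
```

```text
[ 0.44549119 -0.21111792  0.22391042] 25.177058279514313
```

View pics/w6.png

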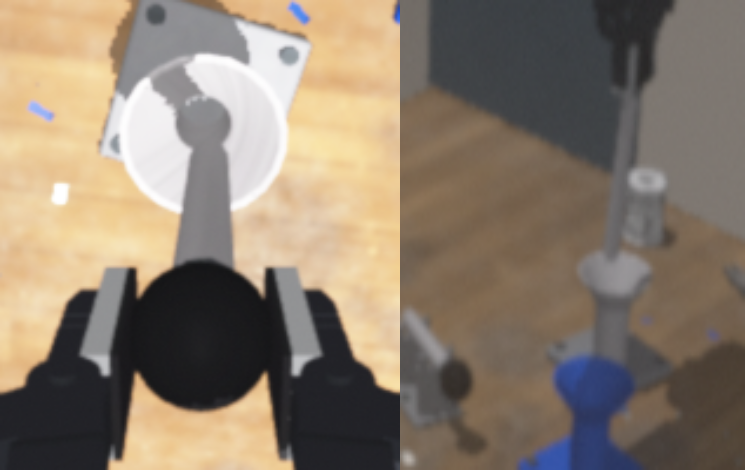

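The tip is inside the mouth's rim, at about (209,150) in the crop. The mouth circle is centred at (204,134) and the bore throat at (204,124).

```bash
python3 - <<'E'
from h import *
s=np.load("s3.npy",allow_pickle=True).item()
K,E=cam("wrist",s);A=R.from_rotvec(s["tcp_rot"])
g=lambda x,y,z:at(K,E,170+x/2.35,120+y/2.35,z)
tip=g(209,150,.0955);m=g(204,134,.08);b=g(204,124,.055)
for p in(tip,m,b):print(p)
print(A.inv().apply(np.r_[b[:2]-tip[:2],0])/.25,A.inv().apply(np.r_[m[:2]-tip[:2],0])/.25)
E
```

```text
[ 0.44978059 -0.20913392  0.0955    ]
[ 0.44775312 -0.2113613   0.08      ]
[ 0.45006535 -0.21094246  0.055     ]
[-2.02890661e-04 -7.32047991e-03  1.17162307e-06] [ 9.18444281e-03 -7.79720869e-03  1.28881430e-06]
```

The tip is within 2 mm of the bore axis, so I'll lower it with a small correction.

arm_command --pt "0.003 -0.007 0.05 0 0 0 0.6" --pt "0.003 -0.007 0.1 0 0 0 0.6" --pt "0.003 -0.007 0.14 0 0 0 0.6" --pt "0.003 -0.007 0.18 0 0 0 0.6" --pt "0.003 -0.007 0.22 0 0 0 0.6" --pt "0.003 -0.007 0.22 0 0 0 0.6"

```text
time_s: 24.05
position: [0.4444, -0.2128, 0.1677]
tcp_rot: [0.201, -3.133, -0.001]
ft_force: [-0.0, 1.1, -2.3]
opening: 0.333
grasp_force: 25.2
```

arm_command --pt "0 0 0.03 0 0 0 0.6" --pt "0 0 0.06 0 0 0 0.6" --pt "0 0 0.085 0 0 0 0.6" --pt "0 0 0.1 0 0 0 0.6" --pt "0 0 0.1 0 0 0 0.6"

```text
time_s: 24.68
position: [0.4452, -0.2131, 0.1445]
tcp_rot: [-0.201, 3.134, -0.001]
ft_force: [-0.4, -0.2, 1.4]
opening: 0.332
grasp_force: 25.4
```

arm_command --pt "0 0 0.008 0 0 0 0.6" --pt "0 0 0.014 0 0 0 0.6" --pt "0 0 0.014 0 0 0 0.6"

```text
time_s: 25.05
position: [0.4466, -0.2138, 0.1442]
tcp_rot: [-0.202, 3.129, -0.005]
ft_force: [-1.7, 1.2, 11.7]
opening: 0.331
grasp_force: 26.1
```

Contact came at TCP z 0.1445, about 6 mm higher than I reckoned. The ball may have slid down in the loose grip, since it looked smaller in the later wrist views. I'll check its height before letting go.

```bash
python3 - <<'E'
from h import *
s=read_state();np.save("s4.npy",s,allow_pickle=True);print(s["position"],s["ft_force"])
w=read_camera("wrist");a=read_camera("scene")
cv2.imwrite("pics/w7.png",np.hstack([cv2.resize(w[150:350,170:340,::-1],None,fx=2.35,fy=2.35),cv2.resize(a[120:210,290:370,::-1],(400,470),interpolation=cv2.INTER_CUBIC)]))
K,E=cam("scene")
for z in(.16,.166):
    p=np.linalg.inv(E)@[.448,-.212,z,1];q=K@p[:3];q/=q[2];print(z,(q[0]-290)*5+399,(q[1]-120)*470/90, 465*.015/p[2]*5)
K,E=cam("wrist",s)
for z in(.16,.163,.166):
    p=np.linalg.inv(E)@[.4466,-.2138,z,1];q=K@p[:3];q/=q[2];print(z,(q[0]-170)*2.35,(q[1]-150)*2.35, 301*.015/p[2]*2.35)
E
```

```text
[ 0.4465652  -0.21379308  0.14419676] [-1.71609691  1.21923266 11.73078127]
0.16 623.2022583371759 121.69798000376315 26.641585855208465
0.166 624.1477000461412 111.40407152046977 26.702055101148595
0.16 209.8168917823114 264.2608441908629 72.28254194047007
0.163 209.95118634017788 272.34236623806356 73.71141074460512
0.166 210.09089739364185 280.74983990448266 75.19791004181288
```

View pics/w7.png

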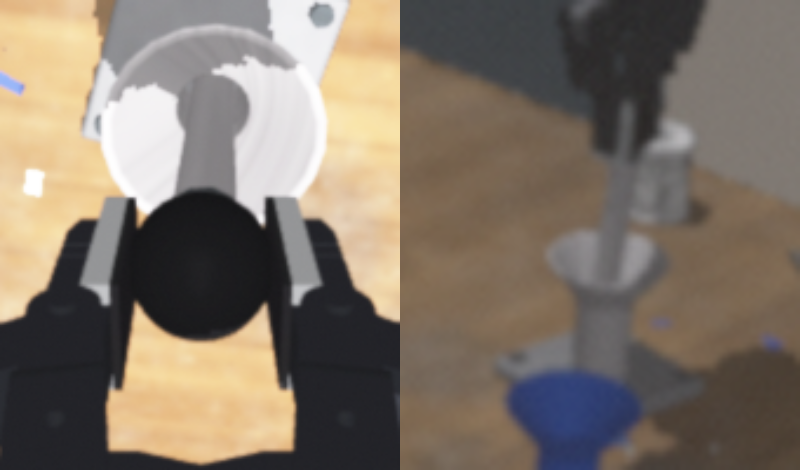

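The ball's centre is at (203,264) in the wrist crop, where a ball at z = 0.160 should appear. The rod runs down into the bore, so the tip is on the floor. I'll relax the push, then open and rise.

arm_command --pt "0 0 -0.014 0 0 0 0.6" --pt "0 0 -0.014 0 0 0 0.6" --pt "0 0 -0.014 0 0 0 0.35" --pt "0 0 -0.014 0 0 0 0.3" --pt "0 0 -0.014 0 0 0 0.2" --pt "0 0 -0.014 0 0 0 0" --pt "0 0 -0.014 0 0 0 -0.5" --pt "0 0 -0.014 0 0 0 -0.6"

```text
time_s: 26.15
position: [0.4449, -0.2129, 0.1437]
tcp_rot: [0.201, -3.135, -0.0]
ft_force: [0.5, 0.3, -0.3]
opening: 0.801
grasp_force: 0.0
```

arm_command --pt "0 0 -0.014 0 0 0 -0.6" --pt "0 0 -0.04 0 0 0 -0.6" --pt "0 0 -0.1 0 0 0 -0.6" --pt "0 0 -0.25 0 0 0 -0.6" --pt "0 0 -0.4 0 0 0 -0.6" --pt "0 0 -0.55 0 0 0 -0.6" --pt "0 0 -0.6 0 0 0 -0.6" --pt "0 0 -0.6 0 0 0 -0.6"

```text
time_s: 27.15
position: [0.4452, -0.2129, 0.2947]
tcp_rot: [-0.201, 3.133, 0.0]
ft_force: [-0.7, 0.5, -0.3]
opening: 0.799
grasp_force: 0.0
```

```bash
python3 - <<'E'
from h import *
w=read_camera("wrist");a=read_camera("scene")
cv2.imwrite("pics/w8.png",np.hstack([cv2.resize(w[:,:,::-1],(400,300)),cv2.resize(a[60:285,160:460,::-1],(400,300))]))
E
```

View pics/w8.png

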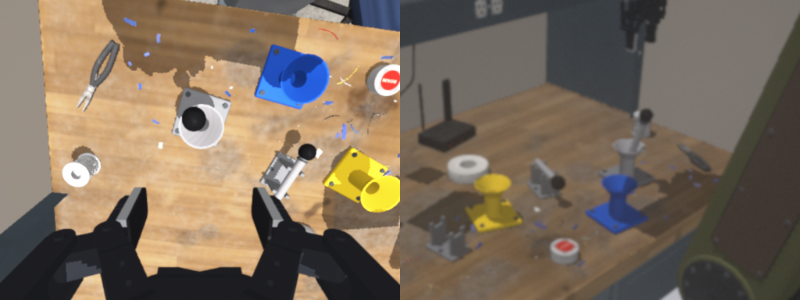

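The long spindle stands in the grey socket with a slight lean, its ball at (193,119) in the wrist half. The short one is still in its cradle and the gripper is clear, so I'll hand in.

```bash
python3 -c "
from workcell import *
print(close_job())"
```

```text
the job is handed in; nothing more can be done
None
```

The long spindle is standing tip down in the grey stand's socket, leaning slightly. The short one is still in its cradle, the gripper is clear, and the job was handed in at about 27 s; the verdict was not shown.

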